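# Load the sample-canister rack and latch its drop bar

## Robot

A 6-joint arm with a two-finger parallel gripper is mounted at the origin on a cart in front of the work surface, level with it; the furniture and walls round the work are solid. World frame = base frame: x ahead of the robot, y to its left, z up, the work surface at z = 0. Lengths are in m, angles in rad, forces in N, time in s.
With the tool pointing down it reaches from about 0.3 to 0.875 m from the base axis. Payload 6.4 kg.
Tool frame: the origin (TCP) lies midway between the tips of the shut fingers; the grasp point (between the pads) lies 19 mm behind it; z points along the fingers, y is the line along which they close (so a half turn about z gives the same grasp; the last joint's range is limited). The gripper opens to 85 mm and grips with 20 to 120 N. Pads are 22 mm wide; open, the fingers measure 114 mm over their backs; the gripper's body (76 mm by 85 mm) begins 54 mm behind the grasp point. The pads swing forward as they close: fully open they stand 13 mm farther back than shut.
Start: joints at [-1.554, 0.181, 1.607, -0, 1.354, -0.206], TCP at [0.127, -0.561, 0.21] pointing down, gripper open.
Joint ranges: [-2.99, 2.99], [-0.89, 2.07], [0.3, 2.58], [-1.14, 4.28], [0, 2.63], [-3.12, 3.12]. Speed limits (rad/s): [2.57, 2.57, 3.01, 3.14, 3.14, 3.14].

## Interface

Orientations are given as a unit quaternion [w, x, y, z].
In Python, from bench import sensors, vision, ctrl gives the robot as it stands.
- The arm moves only by the tool carry_out, never from a script. Its argument "deltas" is text: rows parted by semicolons, each of 7 numbers parted by spaces: the shift along the tool's x, y, z in mm, then the turn, a rotation vector about the tool's x, y, z in rad, then the closure, from 0 (fully open) to 1 (shut). In form: tx ty tz ax ay az claw; .... A call has 1 to 12 rows; each row is the pose to reach, as a shift and turn from the pose commanded when the call began, along the tool's axes at that moment; what a row does not reach only later rows make up. A row lasts 1/8 s, in which the tool goes at most 62.5 mm and 10.7 degrees, less where a joint would pass 70% of its speed; a pose out of reach is approached as far as the arm can. A call with a gripper value outside its range is refused whole. The fingers move at their own pace and stop on an object; the grip force is fixed at half the most. Time passes only in rows, so rows that repeat a pose let the fingers close. It gives the time, the measured TCP pose, the force, the opening and the grip force at its end, in the units of the state.
- sensors.get_obs(): the state, without advancing time (a new reading comes with each control period).
- vision.camera(name): name is "scene" or "top" or "wrist"; returns the picture (384x512x3 uint8, blue, green, red); there is no depth.
- vision.camera_model(name): a dict with "K" (3x3 intrinsics, pixels), "extrinsics" (4x4, takes a point from world to camera coordinates); the wrist camera has in their place "hand_eye" (4x4, takes a point from camera to tool coordinates, whose origin is the TCP and whose axes are the flange's). Camera axes: x right, y down, z forward; pixel columns grow to the right and rows downward; lengths in m; the calibration is good to about 2 mm. The wrist camera is an equidistant fisheye: a pixel r from the principal point sees the ray r / f radians off the axis. A picture is of the moment at which its call begins: read the wrist's pose just before it. camera_model takes no time and is no camera call.
- ctrl.hand_in(): hands the job in; it is judged then, once.
The state is a dict: "time_s": time; "q": joint angles; "dq": joint speeds; "joint_efforts": joint torques, N m; "eef_pos": TCP position; "eef_rot": TCP orientation; "wrist_force": force on the tool from outside, world axes, zero at the start; "torque": the same for the moment, N m; "opening": opening from 0.0 (shut) to 1.0 (fully open); "grasp_force": force on a finger pad.
Only numpy, scipy, OpenCV 4.12 (cv2) and the standard library are available. Lean on these libraries where they do the work, as an engineer would, in place of code of your own. Each camera call takes 0.05 s, during which the arm holds its last target. There are 200 camera calls.

## Task

Get the orange sample canisters ready to be carried off: lift the yellow drop bar of the blue rack out of its keeper and swing it right aside, then put every canister on the bench upright into a well of its own, fully home. Finally swing the bar back, lift it over the keeper's lip and let it drop to the bottom of the notch, leaving the other things on the bench undisturbed.

Things in the scene. Friction and masses are not known exactly. Their poses are not given: they have to be found in the camera images.
- rack: blue four-well rack, block 230 x 66 mm, top 60 mm above the bench, on an aluminium base 345 x 84 mm fixed to the bench (place and yaw differ per start). Origin: centre of its underside; +x along its length towards the keeper post (x = +145 mm), pivot post at x = -145 mm; +y is the side to which the bar swings open; z up
- notch (a point): middle of the floor of the keeper's notch, at x = 145, y = 0, z = 112 mm in the rack's frame (its axes). The keeper is an upright steel fork 16 mm thick along x; the notch is 20 mm wide; the lip on the +y side rises to z = 127 mm, the bar must be lifted over it; the stop on the -y side rises to z = 145 mm
- well_0 (a point): centre of the floor of well 0, at x = -81, y = 0, z = 15 mm in the rack's frame (its axes). The well is a round hole of 45.5 mm bore, open at the top, 45 mm deep; a canister that is home stands 45 mm proud of the block, its top 105 mm above the bench
- well_1 (a point): centre of the floor of well 1, at x = -27, y = 0, z = 15 mm in the rack's frame (its axes). The well is a round hole of 45.5 mm bore, open at the top, 45 mm deep; a canister that is home stands 45 mm proud of the block, its top 105 mm above the bench
- well_2 (a point): centre of the floor of well 2, at x = 27, y = 0, z = 15 mm in the rack's frame (its axes). The well is a round hole of 45.5 mm bore, open at the top, 45 mm deep; a canister that is home stands 45 mm proud of the block, its top 105 mm above the bench
- well_3 (a point): centre of the floor of well 3, at x = 81, y = 0, z = 15 mm in the rack's frame (its axes). The well is a round hole of 45.5 mm bore, open at the top, 45 mm deep; a canister that is home stands 45 mm proud of the block, its top 105 mm above the bench
- knob (a point): middle of the upright red round knob on the bar: 20 mm diameter (24 mm at the cap), 40 mm tall; this point is 22 mm above the bar's top face, 18 mm below the knob's top, 260 mm from the pivot along the bar and 31 mm above the bar's centre line. x points along the bar away from the pivot, z up the knob
- swing (a joint): turn of the bar about the upright axis of the pivot post (x = -145 mm, y = 0 in the rack's frame), rad: 0 = above the notch, positive = swung towards the rack's +y, up to 1.75; light friction, stays where it is left. Starts at 0
- latch (a joint): lift of the yellow bar about the level hinge on the pivot post, 121 mm above the bench, rad: 0 = level, underside at 112 mm (7 mm above canisters that are home), positive = free end raised, up to 0.6; falls back to 0 by its weight. Starts at 0 in the notch; clears the lip above 0.06. Bar 14 mm wide, 18 mm high, reaching 317 mm from the pivot, 0.28 kg
- canister_0: loose sample canister: cylinder 42 mm in diameter and 90 mm tall, orange plastic body (41 mm) on a heavy steel foot 20 mm high, white band and white spot on its flat closed top; about 0.32 kg; starts standing upright on the bench. Origin at the centre of its underside, z along its axis; foot chamfered (2.5 mm in, 4 mm up). Two to four of the four canisters are present
- canister_1: loose sample canister: cylinder 42 mm in diameter and 90 mm tall, orange plastic body (41 mm) on a heavy steel foot 20 mm high, white band and white spot on its flat closed top; about 0.32 kg; starts standing upright on the bench. Origin at the centre of its underside, z along its axis; foot chamfered (2.5 mm in, 4 mm up). Two to four of the four canisters are present
- canister_2: loose sample canister: cylinder 42 mm in diameter and 90 mm tall, orange plastic body (41 mm) on a heavy steel foot 20 mm high, white band and white spot on its flat closed top; about 0.32 kg; starts standing upright on the bench. Origin at the centre of its underside, z along its axis; foot chamfered (2.5 mm in, 4 mm up). Two to four of the four canisters are present
- canister_3: loose sample canister: cylinder 42 mm in diameter and 90 mm tall, orange plastic body (41 mm) on a heavy steel foot 20 mm high, white band and white spot on its flat closed top; about 0.32 kg; starts standing upright on the bench. Origin at the centre of its underside, z along its axis; foot chamfered (2.5 mm in, 4 mm up). Two to four of the four canisters are present
- timer: bystander: white countdown timer, 62 x 66 x 19 mm, origin at the centre of its underside; leave alone
- marker: bystander: white felt marker with red cap, 132 mm long, 19 mm high, origin at the middle of its underside; leave alone
- brown_bottle: bystander: brown bottle with black cap, 68 mm diameter, 156 mm tall, origin at the centre of its underside; leave alone
- green_pot: bystander: small white pot with green lid, 46 mm diameter, 50 mm tall, origin at the centre of its underside; leave alone
- calculator: bystander: dark pocket calculator, 125 x 72 x 16 mm, origin at the centre of its underside; leave alone

How it is judged:
By the outcome, as a careful person would: the job done as asked, in the order asked, and still so for the second after the job is handed in, with the robot touching nothing.
Of canister_0, canister_1, canister_2, canister_3 only 2 to 4 are there at a start; the rules pass over those that are not, and their reading is None.
At some moment in a run one of canister_0, canister_1, canister_2, canister_3 may be knocked a few centimetres aside while the robot is not near it.
It also fails if it takes over 210 s, if anything falls off the work surface, if the arm or the gripper's body presses on something with over 40 N, if the wrist force passes 120 N, or if a joint passes its speed limit or range.

## Working session

There is one attempt and no reset: what is moved stays moved. The work goes in short steps, Python scripts to look and compute and a tool call to move; the robot and the scene stay as the last step left them, time stands still between calls to the robot, and variables do not carry over. Pictures are saved under pics/ and viewed, at most 14 in all, crops included, and the job is handed in when it is done.

Besides the shell and the picture viewer there is one more tool, called after "Request:" as name(argument=value, ...), one argument or row to a line, values as JSON. carry_out: Moves the arm, as the interface text tells. Its arguments: {"type":"object","properties":{"deltas":{"type":"string"}},"required":["deltas"]}

```bash
mkdir -p pics; ls; python3 - <<'E'
from bench import sensors, vision
import cv2,numpy as np
for n in("scene","top"):
    cv2.imwrite(f"pics/{n}0.png",vision.camera(n)); m=vision.camera_model(n); print(n,{k:np.round(v,4).tolist() for k,v in m.items() if k in("K","extrinsics")})
print({k:np.round(v,4).tolist() for k,v in vision.camera_model("wrist").items() if k in("K","hand_eye")}); print(sensors.get_obs())
E
```

```text
pics
scene {'K': [[413.9264, 0.0, 247.0204], [0.0, 413.9264, 201.8021], [0.0, 0.0, 1.0]], 'extrinsics': [[0.9642, 0.2647, 0.0159, -0.5439], [0.2186, -0.7596, -0.6126, 0.0243], [-0.15, 0.5941, -0.7903, 1.3299], [0.0, 0.0, 0.0, 1.0]]}
top {'K': [[418.9392, 0.0, 254.6791], [0.0, 418.9392, 194.017], [0.0, 0.0, 1.0]], 'extrinsics': [[0.0141, -0.9999, 0.008, 0.0931], [-0.9835, -0.0153, -0.1803, 0.5635], [0.1804, -0.0054, -0.9836, 1.5766], [0.0, 0.0, 0.0, 1.0]]}
{'K': [[297.3186, 0.0, 255.5366], [0.0, 297.3186, 187.7789], [0.0, 0.0, 1.0]], 'hand_eye': [[-0.0004, -0.9583, -0.2858, 0.0724], [1.0, -0.0007, 0.0009, -0.0005], [-0.001, -0.2858, 0.9583, -0.1624], [0.0, 0.0, 0.0, 1.0]]}
{'time_s': 0.1, 'q': array([-1.55430632e+00,  1.81501173e-01,  1.60789937e+00,  7.30677561e-07,
        1.35377514e+00, -2.06269786e-01]), 'dq': array([-0.00021947, -0.00059935, -0.00061107, -0.00067821, -0.00120718,
       -0.00085995]), 'joint_efforts': array([ 9.19223130e-04, -4.45872545e+01, -3.52237701e+01, -2.59238568e-04,
        4.16915209e-03,  1.84840286e-05]), 'eef_pos': array([ 0.12705569, -0.5602539 ,  0.20925907]), 'eef_rot': array([-7.87920921e-04,  9.93803366e-01,  1.11149640e-01,  7.53492576e-05]), 'wrist_force': array([-0.01118544, -0.16137386, -0.31578361]), 'torque': array([ 0.02891224, -0.01730406,  0.00942036]), 'grasp_force': 0.0, 'opening': 0.9961873149781061}
```

View pics/top0.png

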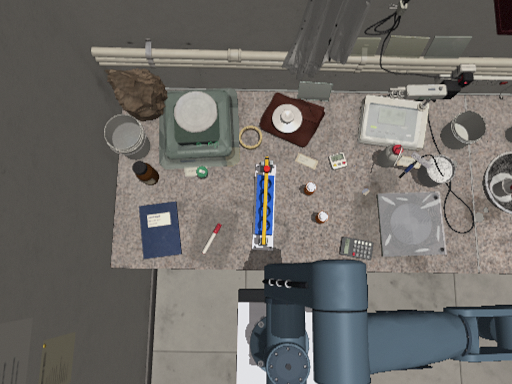

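View pics/scene0.png

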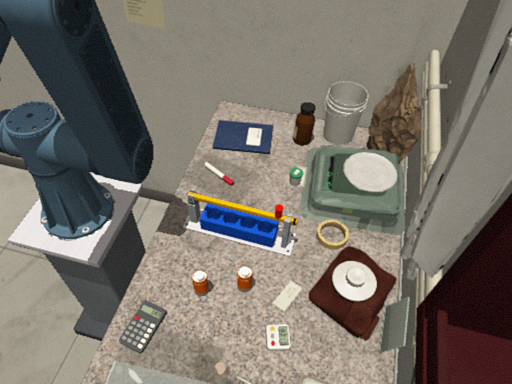

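The top view shows the rack with pivot post near (264,245), keeper near (266,163) and red knob at (267,168). Two canisters stand at (310,188) and (321,217). The scene view also shows only two; all four wells are empty.

```bash
cat > h.py <<'E'
import numpy as np,cv2
from scipy.spatial.transform import Rotation as R
from bench import sensors,vision
def ray(cam,u,v,obs=None):
    m=vision.camera_model(cam);K=m["K"];
    x,y=(u-K[0,2])/K[0,0],(v-K[1,2])/K[1,1]
    if cam=="wrist":
        r=np.hypot(x,y); s=np.sin(r)/r if r>1e-9 else 1
        d=np.array([x*s,y*s,np.cos(r)]);H=m["hand_eye"]
        w,a,b,c=obs["eef_rot"];Q=R.from_quat([a,b,c,w]).as_matrix()
        return Q@H[:3,3]+obs["eef_pos"],Q@H[:3,:3]@d
    E=m["extrinsics"];return -E[:3,:3].T@E[:3,3],E[:3,:3].T@np.array([x,y,1])
def atz(cam,u,v,z,obs=None):
    o,d=ray(cam,u,v,obs);return o+d*(z-o[2])/d[2]
def proj(cam,p,obs=None):
    m=vision.camera_model(cam);K=m["K"];p=np.asarray(p,float)
    if cam=="wrist":
        w,a,b,c=obs["eef_rot"];Q=R.from_quat([a,b,c,w]).as_matrix();H=m["hand_eye"]
        q=H[:3,:3].T@(Q.T@(p-obs["eef_pos"])-H[:3,3]);n=np.hypot(q[0],q[1]);r=np.arctan2(n,q[2])
        return K[0,0]*q[0]/n*r+K[0,2],K[1,1]*q[1]/n*r+K[1,2]
    q=m["extrinsics"][:3]@np.append(p,1);q=K@q;return q[0]/q[2],q[1]/q[2]
E
python3 - <<'E'
from h import *
t=cv2.imread("pics/top0.png");s=cv2.imread("pics/scene0.png")
def cents(im,name,lo,hi,box):
    h=cv2.cvtColor(im,cv2.COLOR_BGR2HSV);m=cv2.inRange(h,lo,hi);k=np.zeros_like(m);x0,y0,x1,y1=box;k[y0:y1,x0:x1]=m[y0:y1,x0:x1]
    n,l,st,c=cv2.connectedComponentsWithStats(k)
    print(name,[(np.round(c[i],1).tolist(),st[i].tolist()) for i in range(1,n) if st[i][4]>8]);return k
bt=(190,130,350,260);bs=(170,170,330,310)
for im,b,c in((t,bt,"top"),(s,bs,"scene")):
    cents(im,c+" red",(0,170,90),(4,255,255),b)
    k=cents(im,c+" yel",(18,130,120),(32,255,255),b)
    p=np.argwhere(k)[:,::-1].astype(np.float32);print(cv2.minAreaRect(p))
    k=cents(im,c+" blue",(105,150,40),(128,255,255),b);p=np.argwhere(k)[:,::-1].astype(np.float32);print(cv2.minAreaRect(p))
    cents(im,c+" orange",(4,150,60),(17,255,255),b)
    cents(im,c+" white",(0,0,195),(180,40,255),b)
a=cv2.resize(t[150:255,185:335],None,fx=4,fy=4,interpolation=cv2.INTER_CUBIC)
cv2.imwrite("pics/c1.png",a)
a=cv2.resize(s[180:300,180:310],None,fx=5,fy=5,interpolation=cv2.INTER_CUBIC)
cv2.imwrite("pics/c2.png",a)
E
```

```text
top red [([266.3, 168.5], [264, 166, 6, 6, 31])]
top yel [([266.4, 161.6], [265, 159, 4, 6, 23]), ([264.5, 208.8], [262, 173, 6, 72, 244])]
((277.7031555175781, 185.80917358398438), (57.4109001159668, 107.55364227294922), 41.947120666503906)
top blue [([259.1, 204.5], [255, 175, 9, 60, 394]), ([269.8, 204.8], [267, 176, 7, 59, 303])]
((264.0587463378906, 204.7071990966797), (16.52838897705078, 58.98455047607422), 2.6025619506835938)
top orange [([307.3, 191.6], [304, 188, 9, 7, 33]), ([318.2, 219.8], [316, 216, 8, 7, 24])]
top white [([287.0, 130.4], [281, 130, 13, 2, 22]), ([338.2, 162.3], [330, 153, 17, 16, 83]), ([306.5, 160.8], [297, 154, 19, 14, 122]), ([273.0, 170.9], [268, 165, 8, 11, 40]), ([193.0, 168.5], [190, 168, 7, 2, 12]), ([192.9, 172.9], [190, 171, 7, 4, 21]), ([200.9, 170.8], [199, 170, 5, 3, 9]), ([274.0, 189.5], [274, 177, 1, 26, 26]), ([311.1, 186.4], [307, 182, 9, 10, 57]), ([273.0, 217.5], [273, 205, 1, 26, 26]), ([323.2, 215.7], [319, 211, 9, 10, 57]), ([269.9, 240.1], [266, 233, 7, 14, 59]), ([208.7, 243.0], [203, 234, 13, 19, 53]), ([255.1, 242.7], [252, 235,
[... 529 characters left out ...]
2], [310, 270, 20, 38, 338]), ([244.4, 282.2], [237, 274, 15, 16, 160]), ([200.6, 286.0], [193, 278, 15, 16, 167])]
scene white [([218.2, 172.6], [212, 170, 12, 7, 39]), ([296.1, 171.8], [294, 170, 5, 5, 17]), ([302.8, 178.0], [300, 170, 6, 16, 41]), ([287.2, 219.6], [285, 218, 5, 4, 13]), ([246.3, 239.8], [186, 221, 108, 34, 520]), ([316.1, 256.3], [314, 255, 6, 4, 12]), ([223.6, 261.7], [222, 260, 4, 4, 10]), ([237.0, 261.2], [235, 260, 5, 4, 9]), ([244.2, 271.0], [238, 266, 14, 11, 101]), ([198.5, 275.1], [193, 271, 13, 10, 97]), ([263.3, 276.1], [260, 275, 7, 4, 9]), ([287.0, 295.1], [273, 280, 29, 30, 423]), ([225.2, 297.7], [222, 296, 6, 5, 12]), ([210.8, 302.2], [210, 299, 3, 7, 10])]
```

View pics/c1.png

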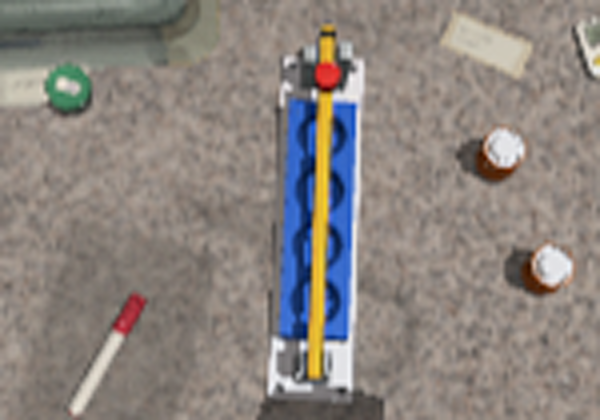

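View pics/c2.png

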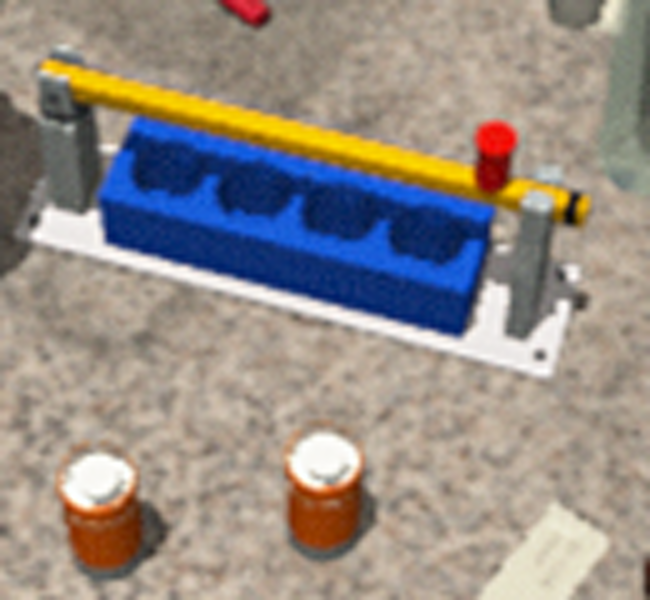

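```bash
python3 - <<'E'
from h import *
c=lambda x,y:(185+x/4,150+y/4); d=lambda x,y:(180+x/5,180+y/5)
def P(n,cam,uv,z): p=atz(cam,*uv,z);print(n,cam,np.round(p,4));return p[:2]
k=P("knobtop","top",c(327,73.5),.168);P("knobtop","scene",d(495,135),.170)
bl=[P("blk","top",c(*q),.06) for q in((289,99),(356,99),(347,339),(280,335))]
cen=np.mean(bl,0);print("blkcen",cen)
for a,b in((0,3),(1,2)):v=bl[a]-bl[b];print("yaw",np.arctan2(v[1],v[0]),np.hypot(*v))
bs=[P("blk","scene",d(*q),.06) for q in((100,190),(470,285),(495,208),(138,118))]
print("blkcen",np.mean(bs,0),np.arctan2(*(bs[1]-bs[0])[::-1]),np.arctan2(*(bs[2]-bs[3])[::-1]))
P("bar end","top",c(327,30),.13);P("bar piv","top",c(315,370),.13)
for n,u,s in((1,c(504,148),d(325,458)),(0,c(552,266),d(100,478))):P("can%d"%n,"top",u,.09);P("can%d"%n,"scene",s,.09)
P("bottle","top",(147,167),.156);P("bottlescene","scene",(308,107),.156);P("pot","top",(202,172),.05);P("marker","top",(219,226),.015);P("marker","top",(204,251),.015)
E
```

```text
knobtop top [0.6362 0.0595 0.168 ]
knobtop scene [0.636  0.0591 0.17  ]
blk top [0.6368 0.0926 0.06  ]
blk top [0.6379 0.0273 0.06  ]
blk top [0.4042 0.0345 0.06  ]
blk top [0.407  0.0981 0.06  ]
blkcen [0.52148542 0.06311178]
yaw -0.02415124606815152 0.2298440250464235
yaw -0.03074436055864349 0.23378118100545836
blk scene [0.4066 0.0365 0.06  ]
blk scene [0.636  0.0316 0.06  ]
blk scene [0.638  0.0891 0.06  ]
blk scene [0.4111 0.0945 0.06  ]
blkcen [0.52291692 0.06293834] -0.0215579373095949 -0.02397865830022712
bar end top [0.6876 0.0585 0.13  ]
bar piv top [0.3698 0.0666 0.13  ]
can1 top [ 0.5854 -0.1123  0.09  ]
can1 scene [ 0.5888 -0.1157  0.09  ]
can0 top [ 0.473  -0.1563  0.09  ]
can0 scene [ 0.4777 -0.1595  0.09  ]
bottle top [0.6373 0.4981 0.156 ]
bottlescene scene [0.6364 0.5169 0.156 ]
pot top [0.6467 0.3092 0.05  ]
marker top [0.4392 0.2391 0.015 ]
marker top [0.3413 0.2943 0.015 ]
```

```bash
cat >> h.py <<'E'
def rows(wps,obs=None):
    """wps: (x,y,z,yaw,claw) world, tool down; prints rows relative to present pose"""
    o=obs or sensors.get_obs();w,a,b,c=o["eef_rot"];Q=R.from_quat([a,b,c,w])
    for x,y,z,yaw,cl in wps:
        T=R.from_matrix([[np.cos(yaw),np.sin(yaw),0],[np.sin(yaw),-np.cos(yaw),0],[0,0,-1]])
        t=1e3*Q.inv().apply(np.array([x,y,z])-o["eef_pos"]);r=(Q.inv()*T).as_rotvec()
        print(*np.round(t,1),*np.round(r,4),cl)
E
python3 - <<'E'
from h import *
rows([(.3,-.35,.28,.1,0),(.637,.06,.28,-.024,0)])
print(atz("top",200,165,0),atz("top",235,165,0))
E
```

```text
215.1 -167.0 -70.4 -0.0016 -0.0002 0.1228 0
634.4 -492.4 -69.8 -0.0016 -0.0001 0.2468 0
[0.6875376  0.32457614 0.        ] [0.68983418 0.18271291 0.        ]
```

Request:
carry_out(
  deltas="50 -40 -70 -0.0016 0 0.03 0;100 -78 -70 -0.0016 0 0.06 0;150 -117 -70 -0.0016 0 0.09 0;200 -155 -70 -0.0016 0 0.12 0;250 -194 -70 -0.0016 0 0.15 0;300 -233 -70 -0.0016 0 0.18 0;350 -272 -70 -0.0016 0 0.2 0;400 -310 -70 -0.0016 0 0.22 0;450 -350 -70 -0.0016 0 0.23 0;500 -388 -70 -0.0016 0 0.24 0;550 -427 -70 -0.0016 0 0.245 0;634 -492 -70 -0.0016 0 0.247 0",
)

```text
time_s: 1.6
eef_pos: [0.5896, 0.0028, 0.2797]
eef_rot: [0.001, 1.0, -0.012, -0.0]
wrist_force: [0.5, 0.2, 0.4]
opening: 0.995
grasp_force: 0.0
```

Request:
carry_out(
  deltas="0 0 0 0 0 0 0;0 0 0 0 0 0 0",
)

```text
time_s: 1.85
eef_pos: [0.5882, 0.001, 0.2793]
eef_rot: [0.001, 1.0, -0.012, -0.001]
wrist_force: [-0.2, -0.2, -0.5]
opening: 1.001
grasp_force: 0.0
```

```bash
python3 - <<'E'
from h import *
o=sensors.get_obs();im=vision.camera("wrist");cv2.imwrite("pics/w1.png",im);print(o["time_s"],o["eef_pos"],o["wrist_force"])
h=cv2.cvtColor(im,cv2.COLOR_BGR2HSV);m=cv2.inRange(h,(0,170,90),(4,255,255))
n,l,st,c=cv2.connectedComponentsWithStats(m)
for i in range(1,n):
    if st[i][4]>60:print(c[i],st[i],atz("wrist",*c[i],.16,o))
print([np.round(proj("wrist",p,o)) for p in((.637,.06,.17),(.377,.0665,.13))])
E
```

```text
1.85 [0.58820716 0.00097887 0.27928816] [-0.21889069 -0.23913732 -0.48584994]
[191.98267327 131.14108911] [181 121  23  23 404] [0.63460363 0.06082728 0.16      ]
[array([190., 130.]), array([212., 321.])]
```

View pics/w1.png

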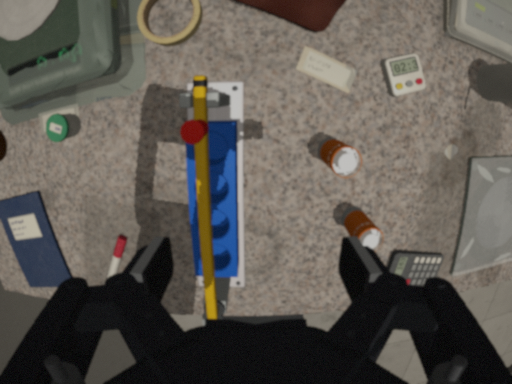

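The wrist view shows the red knob at (192,131), the bar over the rack, both canisters at (343,160) and (370,237), and the keeper near (200,95). It agrees with the fixed-camera estimates.

```bash
python3 - <<'E'
from h import *
rows([(.636,.0603,.22,-.024,0),(.636,.0603,.136,-.024,0)])
E
```

```text
46.5 -61.3 59.5 0.0019 0.0009 -0.0007 0
46.5 -61.4 143.5 0.0019 0.0009 -0.0007 0
```

Request:
carry_out(
  deltas="46.5 -61.3 0 0.002 0.001 0 0;46.5 -61.3 50 0.002 0.001 0 0;46.5 -61.3 90 0.002 0.001 0 0;46.5 -61.4 125 0.002 0.001 0 0;46.5 -61.4 143.5 0.002 0.001 0 0;46.5 -61.4 143.5 0.002 0.001 0 0;46.5 -61.4 143.5 0.002 0.001 0 1;46.5 -61.4 143.5 0.002 0.001 0 1;46.5 -61.4 143.5 0.002 0.001 0 1;46.5 -61.4 143.5 0.002 0.001 0 1;46.5 -61.4 143.5 0.002 0.001 0 1;46.5 -61.4 143.5 0.002 0.001 0 1",
)

```text
time_s: 3.4
eef_pos: [0.6374, 0.061, 0.137]
eef_rot: [-0.0, 1.0, -0.012, 0.001]
wrist_force: [2.8, -0.0, 1.9]
opening: 0.24
grasp_force: 58.6
```

```bash
cat >> h.py <<'E'
PIV=np.array([.377,.0665]);Y0=-.024
def knob(sw,la,z0,r0=.2605,dz=0):
    r=r0+.26*(np.cos(la)-1)-.031*np.sin(la);z=z0+.26*np.sin(la)+.031*(np.cos(la)-1)
    a=Y0+sw;return (PIV[0]+r*np.cos(a),PIV[1]+r*np.sin(a),z+dz,a,1)
E
python3 - <<'E'
from h import *
rows([knob(s,l,.137) for s,l in [(0,.04),(0,.08),(0,.12)]]+[knob(s,.12,.137) for s in np.linspace(.1,1.4,14)])
E
```

```text
-1.3 0.7 -10.4 -0.0004 -0.0027 -0.0002 1
-3.2 0.7 -20.7 -0.0004 -0.0027 -0.0002 1
-5.4 0.7 -30.9 -0.0004 -0.0027 -0.0002 1
-6.7 -24.7 -30.9 -0.0002 -0.0027 -0.1002 1
-10.5 -49.9 -30.9 -0.0001 -0.0027 -0.2002 1
-16.8 -74.6 -30.9 0.0 -0.0027 -0.3002 1
-25.6 -98.6 -30.9 0.0002 -0.0027 -0.4002 1
-36.6 -121.5 -30.9 0.0003 -0.0027 -0.5002 1
-50.0 -143.2 -31.0 0.0004 -0.0027 -0.6002 1
-65.4 -163.5 -31.0 0.0006 -0.0027 -0.7002 1
-82.8 -182.1 -31.0 0.0007 -0.0027 -0.8002 1
-101.9 -199.0 -31.1 0.0008 -0.0027 -0.9002 1
-122.6 -213.8 -31.1 0.001 -0.0026 -1.0002 1
-144.7 -226.5 -31.2 0.0011 -0.0026 -1.1002 1
-168.0 -236.9 -31.2 0.0013 -0.0026 -1.2002 1
-192.2 -244.9 -31.3 0.0014 -0.0025 -1.3002 1
-217.1 -250.5 -31.4 0.0016 -0.0025 -1.4002 1
```

Request:
carry_out(
  deltas="-1.3 0.2 -10.4 0 0 0 1;-3.2 0.2 -20.7 0 0 0 1;-5.4 0.2 -31 0 0 0 1;-5.4 0.2 -31 0 0 0 1;-6.7 -24.7 -31 0 0 -0.1 1;-10.5 -49.9 -31 0 0 -0.2 1;-16.8 -74.6 -31 0 0 -0.3 1;-25.6 -98.6 -31 0 0 -0.4 1;-36.6 -121.5 -31 0 0 -0.5 1;-50 -143.2 -31 0 0 -0.6 1;-65.4 -163.5 -31 0 0 -0.7 1;-65.4 -163.5 -31 0 0 -0.7 1",
)

```text
time_s: 4.9
eef_pos: [0.5737, 0.2272, 0.167]
eef_rot: [-0.0, 0.943, 0.333, -0.0]
wrist_force: [-1.4, -0.8, -3.0]
opening: 0.238
grasp_force: 58.9
```

```bash
python3 - <<'E'
from h import *
o=sensors.get_obs();print(o["wrist_force"],o["opening"],o["time_s"])
rows([knob(s,.12,.137) for s in np.linspace(.7,1.4,8)]+[knob(1.4,l,.137) for l in(.08,.04,0)])
E
```

```text
[-1.36191202 -0.7788713  -3.01219164] 0.23750327868797488 4.9
1.0 2.3 -0.9 -0.0006 0.0003 0.0021 1
-0.3 -23.2 -0.9 -0.0006 0.0003 -0.0979 1
-4.0 -48.4 -0.9 -0.0006 0.0003 -0.1979 1
-10.3 -73.1 -0.9 -0.0006 0.0003 -0.2979 1
-19.0 -97.0 -0.8 -0.0006 0.0002 -0.3979 1
-30.0 -120.0 -0.8 -0.0006 0.0002 -0.4979 1
-43.3 -141.7 -0.8 -0.0006 0.0002 -0.5979 1
-58.7 -162.0 -0.8 -0.0007 0.0001 -0.6979 1
-56.9 -163.5 9.4 -0.0007 0.0001 -0.6979 1
-55.5 -164.7 19.7 -0.0007 0.0001 -0.6979 1
-54.4 -165.6 30.1 -0.0007 0.0001 -0.6979 1
```

Request:
carry_out(
  deltas="-0.5 -23.2 -1 0 0 -0.1 1;-4 -48.4 -1 0 0 -0.2 1;-10.3 -73 -1 0 0 -0.3 1;-19 -97 -1 0 0 -0.4 1;-30 -120 -1 0 0 -0.5 1;-43.3 -141.7 -1 0 0 -0.6 1;-58.7 -162 -1 0 0 -0.7 1;-58 -162.5 5 0 0 -0.7 1;-56.5 -164 13 0 0 -0.7 1;-55.5 -165 21 0 0 -0.7 1;-54.4 -165.6 30 0 0 -0.7 1;-54.4 -165.6 30 0 0 -0.7 1",
)

```text
time_s: 6.4
eef_pos: [0.4312, 0.3227, 0.1377]
eef_rot: [-0.0, 0.773, 0.634, 0.003]
wrist_force: [-0.1, 7.4, 2.9]
opening: 0.243
grasp_force: 59.4
```

Request:
carry_out(
  deltas="0 0 0 0 0 0 0;0 0 0 0 0 0 0;0 0 0 0 0 0 0;0 0 -40 0 0 0 0;0 0 -80 0 0 0 0;0 0 -120 0 0 0 0",
)

```text
time_s: 7.15
eef_pos: [0.4291, 0.3207, 0.2584]
eef_rot: [0.0, 0.773, 0.635, 0.0]
wrist_force: [-0.5, 0.4, -1.1]
opening: 1.003
grasp_force: 0.0
```

```bash
cat >> h.py <<'E'
def cans(cam,box=None,tag=None):
    """white-topped orange canisters -> blobs of orange with area"""
    o=sensors.get_obs();im=vision.camera(cam)
    if tag:cv2.imwrite(f"pics/{tag}.png",im)
    h=cv2.cvtColor(im,cv2.COLOR_BGR2HSV);m=cv2.inRange(h,(0,0,185),(180,45,255))
    og=cv2.dilate(cv2.inRange(h,(4,150,60),(17,255,255)),np.ones((5,5)))
    n,l,st,c=cv2.connectedComponentsWithStats(m)
    for i in range(1,n):
        if st[i][4]>25 and (og[l==i]>0).any() and max(st[i][2:4])<80:
            x,y,w,hh=st[i][:4];u=(x+w/2-.5,y+hh/2-.5);print(cam,st[i],np.round(u,1),np.round(atz(cam,*u,.09,o),4))
    return im
E
python3 - <<'E'
from h import *
cans("top",tag="top2");cans("scene",tag="scene2")
rows([(.475,-.05,.26,0,0),(.475,-.1575,.26,0,0)]);print(sensors.get_obs()["time_s"])
E
```

```text
top [273 105  29  27 569] [287. 118.] [ 0.86   -0.0208  0.09  ]
top [307 182   9  10  61] [311.  186.5] [ 0.5873 -0.1123  0.09  ]
top [319 211   9  10  60] [323.  215.5] [ 0.4768 -0.1563  0.09  ]
scene [ 333  261   43   40 1248] [354.  280.5] [ 0.8722 -0.0626  0.09  ]
scene [238 266  14  11 101] [244.5 271. ] [ 0.5871 -0.1144  0.09  ]
scene [193 271  13  10  95] [199.  275.5] [ 0.4751 -0.16    0.09  ]
-356.6 114.6 1.8 0.0035 -0.0106 1.3755 0
-462.0 135.4 1.4 0.0035 -0.0106 1.3755 0
7.25
```

View pics/scene2.png

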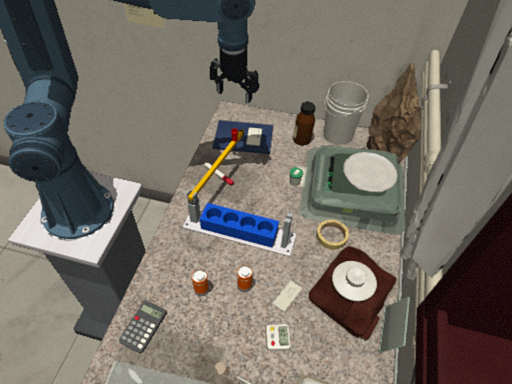

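The bar is open at about 1.4 rad with its knob near (237,133), clear of everything. Canisters are at (245,278) and (200,282).

Request:
carry_out(
  deltas="-50 15 0 0 0 0.16 0;-105 30 0 0 0 0.33 0;-160 45 0 0 0 0.5 0;-210 60 0 0 0 0.67 0;-260 75 0 0 0 0.84 0;-310 92 0 0 0 1 0;-360 110 0 0 0 1.17 0;-412 122 0 0 0 1.3 0;-440 130 0 0 0 1.37 0;-462 135 1 0.003 -0.01 1.375 0;-462 135 1 0.003 -0.01 1.375 0;-462 135 1 0.003 -0.01 1.375 0",
)

```text
time_s: 8.75
eef_pos: [0.4719, -0.1574, 0.2559]
eef_rot: [0.001, 1.0, 0.001, -0.004]
wrist_force: [0.4, 0.9, -0.1]
opening: 0.999
grasp_force: 0.0
```

```bash
python3 - <<'E'
from h import *
cans("wrist",tag="w2");o=sensors.get_obs();print(o["time_s"],o["eef_pos"],o["wrist_force"])
W=lambda x:(.522+x*np.cos(Y0),.063+x*np.sin(Y0))
print([np.round(proj("wrist",(*W(x),.06),o),1) for x in(-.081,-.027,.027,.081)])
E
```

```text
wrist [201  49  30  32 742] [215.5  64.5] [ 0.5847 -0.1141  0.09  ]
8.8 [ 0.47203624 -0.15722011  0.25603308] [ 0.48465445  0.68401935 -0.07320844]
[array([ 95.2, 184.1]), array([ 91.3, 145.6]), array([ 89.1, 105.7]), array([88.7, 65.6])]
```

View pics/w2.png

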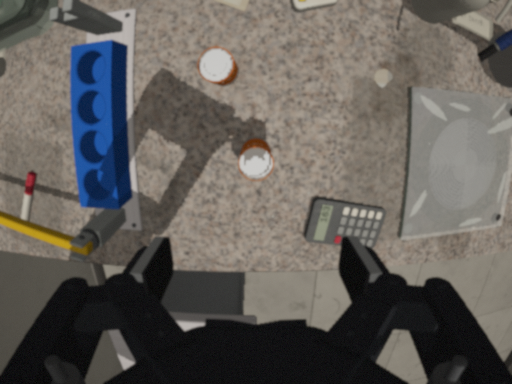

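The wrist view shows can0's top at about (257,158), can1's at (217,66) and the wells along u≈95. The bar rests open.

```bash
python3 - <<'E'
from h import *
im=cv2.imread("pics/w2.png");o=sensors.get_obs()
h=cv2.cvtColor(im,cv2.COLOR_BGR2HSV)
def ell(mask,x0,y0,x1,y1,z):
    k=np.zeros_like(mask);k[y0:y1,x0:x1]=mask[y0:y1,x0:x1]
    cs,_=cv2.findContours(k,cv2.RETR_EXTERNAL,cv2.CHAIN_APPROX_NONE);c=max(cs,key=cv2.contourArea);e=cv2.fitEllipse(cv2.convexHull(c));print(np.round(e[0],1),np.round(e[1],1),np.round(atz("wrist",*e[0],z,o),4))
w=cv2.inRange(h,(0,0,120),(180,70,255))
ell(w,236,138,280,178,.09);ell(cv2.inRange(h,(0,0,170),(180,60,255)),195,40,240,88,.09)
b=cv2.inRange(h,(105,120,125),(130,255,255))
d=cv2.bitwise_and(cv2.bitwise_not(b),cv2.inRange(h,(100,100,0),(135,255,124)))
for y in(67,106,146,186):ell(d,74,y-19,118,y+19,.06)
rows([(.475,-.158,.15,Y0,0),(.475,-.158,.052,Y0,0)],o)
cv2.imwrite("pics/d.png",d)
E
```

```text
[252.3 164.8] [32.1 41.7] [ 0.4722 -0.1539  0.09  ]
[215.7  64.4] [31.3 34.3] [ 0.5849 -0.1141  0.09  ]
[90.3 67. ] [27.3 34.6] [0.6007 0.0585 0.06  ]
[ 90.4 106.9] [26.9 34.2] [0.5472 0.0602 0.06  ]
[106.2 145.6] [39.3 56.2] [0.494  0.0397 0.06  ]
[103.8 187. ] [43.4 47. ] [0.4368 0.0513 0.06  ]
3.8 0.5 106.0 0.0029 0.008 0.0266 0
4.6 0.2 204.0 0.0029 0.008 0.0266 0
```

Request:
carry_out(
  deltas="4 0.5 50 0.003 0.008 0.0266 0;4 0.5 100 0.003 0.008 0.0266 0;4 0.5 150 0.003 0.008 0.0266 0;4.5 0.4 185 0.003 0.008 0.0266 0;4.8 0.3 203 0.003 0.008 0.0266 0;4.8 0.3 203 0.003 0.008 0.0266 0;4.8 0.3 203 0.003 0.008 0.0266 1;4.8 0.3 203 0.003 0.008 0.0266 1;4.8 0.3 203 0.003 0.008 0.0266 1;4.8 0.3 203 0.003 0.008 0.0266 1;4.8 0.3 203 0.003 0.008 0.0266 1",
)

```text
time_s: 10.18
eef_pos: [0.4764, -0.1595, 0.0548]
eef_rot: [0.001, 1.0, -0.013, 0.001]
wrist_force: [-0.5, 2.0, 7.1]
opening: 0.445
grasp_force: 60.0
```

```bash
python3 - <<'E'
from h import *
Wl=lambda x:(.522+x*np.cos(Y0),.0635+x*np.sin(Y0))
rows([(.475,-.158,.2,Y0,1),(*Wl(-.027),.2,Y0,1),(*Wl(.027),.2,Y0,1)])
E
```

```text
-1.1 -1.3 -145.2 0.0012 -0.0028 -0.0019 1
13.2 -223.9 -145.4 0.0012 -0.0028 -0.0019 1
67.2 -224.0 -145.3 0.0012 -0.0028 -0.0019 1
```

Request:
carry_out(
  deltas="0 0 -30 0 0 0 1;0 0 -80 0 0 0 1;0 -20 -130 0 0 0 1;5 -70 -150 0 0 0 1;10 -120 -150 0 0 0 1;13 -175 -150 0 0 0 1;13 -215 -150 0 0 0 1;13 -223.7 -145 0.001 -0.003 -0.002 1;13 -223.7 -145 0.001 -0.003 -0.002 1;13 -223.7 -145 0.001 -0.003 -0.002 1",
)

```text
time_s: 11.42
eef_pos: [0.494, 0.063, 0.198]
eef_rot: [-0.0, 1.0, -0.012, -0.001]
wrist_force: [-0.3, 0.9, -3.5]
opening: 0.45
grasp_force: 62.0
```

```bash
python3 - <<'E'
from h import *
o=sensors.get_obs();print(o["time_s"],o["eef_pos"],o["wrist_force"],o["opening"])
a=vision.camera("wrist");b=vision.camera("scene");c=vision.camera("top")
cv2.imwrite("pics/m3.png",np.hstack([a[:,:,:],cv2.resize(b[150:300,150:320],(288,254),interpolation=cv2.INTER_CUBIC) if 0 else cv2.copyMakeBorder(cv2.resize(b[180:310,175:305],(288,288),interpolation=cv2.INTER_CUBIC),0,96,0,0,cv2.BORDER_CONSTANT)]))
Wl=lambda x:(.522+x*np.cos(Y0),.0635+x*np.sin(Y0))
print([np.round(proj("wrist",(*Wl(x),.06),o),1) for x in(.027,.081)])
E
```

```text
11.425 [0.49401452 0.06300131 0.19797262] [-0.25799823  0.90855171 -3.46256673] 0.4504785440838961
[array([254.4, 118.4]), array([254.4,  65.1])]
```

View pics/m3.png

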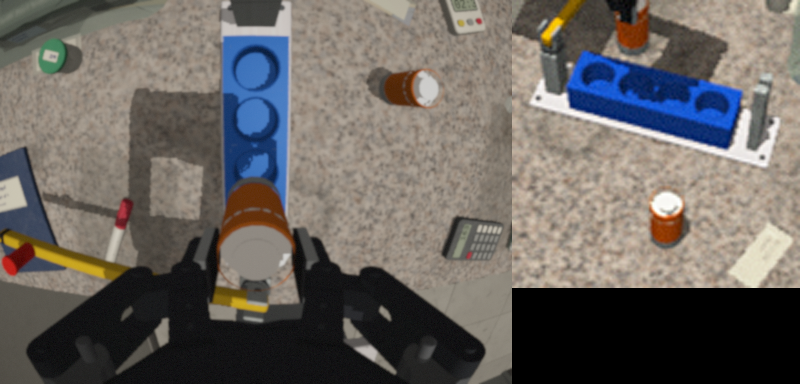

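The wrist view shows canister 0 held upright with its top near (255,252), and the empty wells at (256,68) and (256,120). Canister 1 stands at (425,89).

```bash
python3 - <<'E'
from h import *
im=cv2.imread("pics/m3.png")[:,:512];o=sensors.get_obs();h=cv2.cvtColor(im,cv2.COLOR_BGR2HSV)
def ell(k0,x0,y0,x1,y1,z):
    k=np.zeros_like(k0);k[y0:y1,x0:x1]=k0[y0:y1,x0:x1]
    cs,_=cv2.findContours(k,cv2.RETR_EXTERNAL,cv2.CHAIN_APPROX_NONE);c=max(cs,key=cv2.contourArea);e=cv2.fitEllipse(cv2.convexHull(c));print(np.round(e[0],1),np.round(e[1],1),np.round(atz("wrist",*e[0],z,o),4))
print(h[90,230],h[60,257],h[115,257],h[252,240],h[75,270],h[50,245])
blk=cv2.inRange(h,(100,100,0),(135,255,255))
for y in (68,120):
    print([tuple(h[y,x]) for x in range(226,290,6)])
ell(cv2.inRange(h,(0,0,100),(180,60,255)),217,222,295,282,.233)
E
```

```text
[107 174 186] [107 170 186] [107 161 193] [ 18  23 143] [108 199 110] [109 207  85]
[(np.uint8(108), np.uint8(175), np.uint8(185)), (np.uint8(108), np.uint8(198), np.uint8(144)), (np.uint8(107), np.uint8(173), np.uint8(184)), (np.uint8(107), np.uint8(172), np.uint8(187)), (np.uint8(107), np.uint8(172), np.uint8(188)), (np.uint8(107), np.uint8(167), np.uint8(189)), (np.uint8(107), np.uint8(167), np.uint8(189)), (np.uint8(107), np.uint8(170), np.uint8(179)), (np.uint8(108), np.uint8(200), np.uint8(102)), (np.uint8(108), np.uint8(178), np.uint8(163)), (np.uint8(107), np.uint8(165), np.uint8(189))]
[(np.uint8(108), np.uint8(208), np.uint8(108)), (np.uint8(109), np.uint8(206), np.uint8(94)), (np.uint8(108), np.uint8(176), np.uint8(165)), (np.uint8(107), np.uint8(166), np.uint8(190)), (np.uint8(107), np.uint8(163), np.uint8(192)), (np.uint8(107), np.uint8(165), np.uint8(192)), (np.uint8(107), np.uint8(160), np.uint8(193)), (np.uint8(108), np.uint8(165), np.uint8(173)), (np.uint8(108), np.uint8(211), np.uint8(98)), (np.uint8(108), np.uint8(170), np.uint8(177)), (np.uint8(108), np.uint8(143), np.uint8(194))]
[255.6 257.3] [63.5 74.7] [0.4929 0.0632 0.233 ]
```

Request:
carry_out(
  deltas="0 0 40 0 0 0 1;0 0 70 0 0 0 1;0 0 79 0 0 0 1;0 0 85 0 0 0 1;0 0 90 0 0 0 1;0 0 95 0 0 0 1",
)

```text
time_s: 12.32
eef_pos: [0.495, 0.0638, 0.104]
eef_rot: [0.0, 1.0, -0.012, 0.0]
wrist_force: [0.7, -1.5, -1.6]
opening: 0.446
grasp_force: 62.1
```

Request:
carry_out(
  deltas="0 0 9 0 0 0 1;0 0 18 0 0 0 1;0 0 26 0 0 0 1;0 0 31 0 0 0 1;0 0 34 0 0 0 1;0 0 35 0 0 0 1",
)

```text
time_s: 13.08
eef_pos: [0.4955, 0.064, 0.0697]
eef_rot: [-0.0, 1.0, -0.012, 0.0]
wrist_force: [-0.1, -1.1, 12.7]
opening: 0.453
grasp_force: 63.6
```

Seated (12.7 N on the floor). Release, rise and look for canister 1.

Request:
carry_out(
  deltas="0 0 0 0 0 0 0;0 0 0 0 0 0 0;0 0 0 0 0 0 0;0 0 -15 0 0 0 0;0 0 -60 0 0 0 0;0 0 -120 0 0 0 0;0 0 -180 0 0 0 0;20 50 -190 0 0 0 0;60 100 -190 0 0 0 0;90 150 -190 0 0 0 0;90 176 -190 0 0 0 0;90 176 -190 0 0 0 0",
)

```text
time_s: 14.58
eef_pos: [0.5799, -0.1159, 0.2583]
eef_rot: [-0.0, 1.0, -0.013, -0.001]
wrist_force: [0.3, -0.2, -0.3]
opening: 0.999
grasp_force: 0.0
```

```bash
python3 - <<'E'
from h import *
cans("top",tag="top4");cans("scene",tag="scene4");cans("wrist",tag="w4")
o=sensors.get_obs();print(o["time_s"],o["eef_pos"])
rows([(.587,-.1135,.06,Y0,0),(.587,-.1135,.053,Y0,0)],o)
E
```

```text
top [272 105  30  27 593] [286.5 118. ] [ 0.8599 -0.0189  0.09  ]
top [203 233  13  21  64] [209. 243.] [0.3676 0.2684 0.09  ]
scene [314 120   7  15  56] [317. 127.] [0.6801 0.5011 0.09  ]
scene [349 236  40  30 242] [368.5 250.5] [0.9008 0.0408 0.09  ]
scene [308 255  21  11  85] [318. 260.] [ 0.7706 -0.0275  0.09  ]
scene [ 333  261   44   40 1290] [354.5 280.5] [ 0.8735 -0.0623  0.09  ]
scene [238 267   8  10  62] [241.5 271.5] [ 0.5798 -0.118   0.09  ]
scene [214 278  23  15 126] [225. 285.] [ 0.5492 -0.1675  0.09  ]
14.725 [ 0.57983154 -0.11309753  0.25835278]
7.6 0.4 198.3 -0.0009 0.0022 0.0007 0
7.6 0.4 205.3 -0.0009 0.0022 0.0007 0
```

View pics/w4.png

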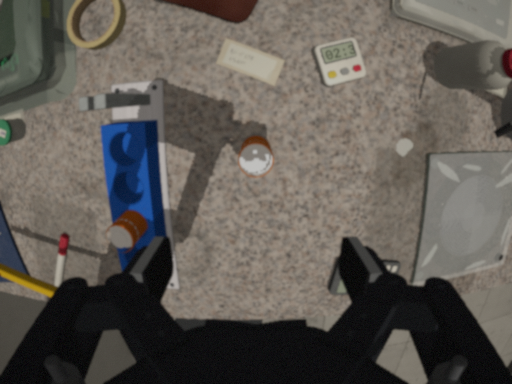

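Canister 1 is still in place with its top at (256,157) and canister 0 sits in well 1 at (127,228). Next is grasping canister 1.

Request:
carry_out(
  deltas="5.5 1.5 50 0 0 0 0;5.5 1.5 100 0 0 0 0;5.5 1.5 150 0 0 0 0;5.5 1.5 185 0 0 0 0;5.5 1.5 204 0 0.002 0 0;5.5 1.5 204 0 0.002 0 0;5.5 1.5 204 0 0.002 0 1;5.5 1.5 204 0 0.002 0 1;5.5 1.5 204 0 0.002 0 1;5.5 1.5 204 0 0.002 0 1;5.5 1.5 204 0 0.002 0 1",
)

```text
time_s: 16.1
eef_pos: [0.5863, -0.1158, 0.0558]
eef_rot: [0.0, 1.0, -0.012, 0.001]
wrist_force: [-0.8, 1.4, 6.3]
opening: 0.447
grasp_force: 59.9
```

```bash
python3 - <<'E'
from h import *
rows([(.585,-.114,.2,Y0,1),(.495+.054,.0636-.0013,.2,Y0,1)])
E
```

```text
-1.0 -1.8 -144.2 0.0001 -0.0026 0.0001 1
-41.2 -177.2 -144.3 0.0001 -0.0026 0.0001 1
```

Request:
carry_out(
  deltas="0 0 -30 0 0 0 1;0 0 -80 0 0 0 1;0 -20 -130 0 0 0 1;-10 -70 -150 0 0 0 1;-25 -120 -150 0 0 0 1;-40 -165 -150 0 0 0 1;-41.2 -177 -145 0 -0.002 0 1;-41.2 -177 -144 0 -0.002 0 1;-41.2 -177 -144 0 -0.002 0 1;-41.2 -177 -144 0 -0.002 0 1",
)

```text
time_s: 17.35
eef_pos: [0.5484, 0.0611, 0.1978]
eef_rot: [-0.0, 1.0, -0.013, -0.001]
wrist_force: [0.1, -1.4, -3.9]
opening: 0.447
grasp_force: 61.8
```

```bash
python3 - <<'E'
from h import *
o=sensors.get_obs();im=vision.camera("wrist");cv2.imwrite("pics/w5.png",im);h=cv2.cvtColor(im,cv2.COLOR_BGR2HSV)
k0=cv2.inRange(h,(0,0,100),(180,60,255));k=np.zeros_like(k0);k[222:282,217:295]=k0[222:282,217:295]
cs,_=cv2.findContours(k,cv2.RETR_EXTERNAL,cv2.CHAIN_APPROX_NONE);c=max(cs,key=cv2.contourArea);e=cv2.fitEllipse(cv2.convexHull(c));print(e,atz("wrist",*e[0],.235,o))
print(o["time_s"],o["eef_pos"],o["wrist_force"],o["opening"])
E
```

```text
((259.0478515625, 255.64959716796875), (69.08859252929688, 82.30876922607422), 110.63456726074219) [0.54939346 0.05959485 0.235     ]
17.35 [0.54839175 0.061062   0.19783297] [ 0.07187158 -1.35210887 -3.86691838] 0.44690981284301123
```

Request:
carry_out(
  deltas="0 0 40 0 0 0 1;0 0 70 0 0 0 1;0 0 79 0 0 0 1;0 0 85 0 0 0 1;0 0 90 0 0 0 1;0 0 95 0 0 0 1",
)

```text
time_s: 18.15
eef_pos: [0.5486, 0.0618, 0.1038]
eef_rot: [0.0, 1.0, -0.012, -0.0]
wrist_force: [-1.2, -2.8, -1.6]
opening: 0.448
grasp_force: 62.0
```

Request:
carry_out(
  deltas="0 0 9 0 0 0 1;0 0 18 0 0 0 1;0 0 26 0 0 0 1;0 0 31 0 0 0 1;0 0 34 0 0 0 1;0 0 35 0 0 0 1",
)

```text
time_s: 18.9
eef_pos: [0.5498, 0.0622, 0.0707]
eef_rot: [0.0, 1.0, -0.012, 0.001]
wrist_force: [-5.0, -3.5, 21.0]
opening: 0.448
grasp_force: 64.2
```

Request:
carry_out(
  deltas="0 0 0 0 0 0 0;0 0 0 0 0 0 0;0 0 0 0 0 0 0;0 0 -15 0 0 0 0;0 0 -60 0 0 0 0;0 0 -120 0 0 0 0;0 0 -190 0 0 0 0;0 0 -190 0 0 0 0",
)

```text
time_s: 19.9
eef_pos: [0.5513, 0.0621, 0.2651]
eef_rot: [0.0, 1.0, -0.012, 0.004]
wrist_force: [-0.0, -0.2, 0.4]
opening: 1.0
grasp_force: 0.0
```

```bash
python3 - <<'E'
from h import *
o=sensors.get_obs()
a=vision.camera("wrist");b=vision.camera("scene")
cv2.imwrite("pics/m6.png",np.hstack([a,cv2.copyMakeBorder(cv2.resize(b[120:310,170:305],(273,384),interpolation=cv2.INTER_CUBIC),0,0,0,0,cv2.BORDER_CONSTANT)]))
rows([(.43,.321,.25,1.376,0),(.43,.321,.138,1.376,0)],o);print(o["time_s"])
h=cv2.cvtColor(b,cv2.COLOR_BGR2HSV);m=cv2.inRange(h,(0,170,90),(4,255,255));n,l,st,c=cv2.connectedComponentsWithStats(m)
for i in range(1,n):
    if st[i][4]>40:print(c[i],st[i],atz("scene",*c[i],.155))
E
```

```text
-127.5 -255.9 13.9 0.0063 -0.0073 -1.3996 0
-128.5 -255.9 125.9 0.0063 -0.0073 -1.3996 0
19.9
```

View pics/m6.png

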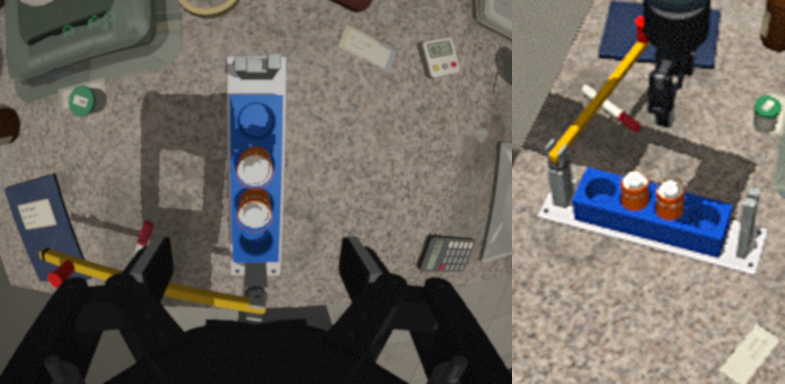

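Both canisters stand home in wells 1 and 2 at (255,212) and (255,166), and none are left on the bench. The bar is still open with its knob at (60,273).

Request:
carry_out(
  deltas="-12 -25 10 0 0 -0.16 0;-25 -52 10 0 0 -0.32 0;-40 -80 10 0 0 -0.48 0;-54 -108 10 0 0 -0.64 0;-68 -136 10 0 0 -0.8 0;-82 -164 10 0 0 -0.96 0;-96 -192 10 0 0 -1.12 0;-110 -220 10 0 0 -1.25 0;-120 -243 12 0.003 -0.004 -1.36 0;-128 -256 14 0.006 -0.007 -1.4 0;-128 -256 14 0.006 -0.007 -1.4 0;-128 -256 14 0.006 -0.007 -1.4 0",
)

```text
time_s: 21.5
eef_pos: [0.4264, 0.3206, 0.2439]
eef_rot: [-0.004, 0.773, 0.634, -0.004]
wrist_force: [-0.0, 0.0, 0.9]
opening: 1.002
grasp_force: 0.0
```

```bash
python3 - <<'E'
from h import *
o=sensors.get_obs();im=vision.camera("wrist")
h=cv2.cvtColor(im,cv2.COLOR_BGR2HSV);m=cv2.inRange(h,(0,170,60),(4,255,255));n,l,st,c=cv2.connectedComponentsWithStats(m)
for i in range(1,n):
    if st[i][4]>60:print(c[i],st[i],atz("wrist",*c[i],.165,o))
print(o["eef_pos"],o["time_s"]);rows([(.43,.321,.25,1.376,0),(.43,.321,.138,1.376,0)],o)
E
```

```text
[261.62956811 184.74252492] [249 169  26  34 602] [0.43077828 0.32312464 0.165     ]
[0.426398   0.32056898 0.2439331 ] 21.5
1.1 3.4 -6.1 -0.0115 0.002 -0.0015 0
1.3 4.7 105.9 -0.0115 0.002 -0.0015 0
```

Request:
carry_out(
  deltas="1.5 3.5 0 -0.0115 0.002 0 0;1.5 3.7 40 -0.0115 0.002 0 0;1.8 4.3 80 -0.0115 0.002 0 0;1.8 4.7 105 -0.0115 0.002 0 0;1.8 4.7 106 -0.0115 0.002 0 0;1.8 4.7 106 -0.0115 0.002 0 1;1.8 4.7 106 -0.0115 0.002 0 1;1.8 4.7 106 -0.0115 0.002 0 1;1.8 4.7 106 -0.0115 0.002 0 1;1.8 4.7 106 -0.0115 0.002 0 1;1.8 4.7 106 -0.0115 0.002 0 1",
)

```text
time_s: 22.92
eef_pos: [0.4305, 0.3227, 0.1388]
eef_rot: [-0.0, 0.772, 0.635, 0.001]
wrist_force: [0.9, 2.2, 0.7]
opening: 0.239
grasp_force: 58.7
```

```bash
python3 - <<'E'
from h import *
o=sensors.get_obs();p=o["eef_pos"][:2]-PIV;print(np.hypot(*p),np.arctan2(p[1],p[0])-Y0)
r0=np.hypot(*p);s0=np.arctan2(p[1],p[0])-Y0
rows([knob(s0,l,o["eef_pos"][2],r0) for l in(.04,.08,.12)]+[knob(s,.12,o["eef_pos"][2],r0) for s in np.arange(1.3,.65,-.1)],o)
E
```

```text
0.2617014224780148 1.3888895166469124
-1.4 -0.0 -10.4 0.0014 -0.0019 0.0114 1
-3.3 -0.0 -20.7 0.0014 -0.0019 0.0114 1
-5.5 -0.0 -30.9 0.0014 -0.0019 0.0114 1
-6.8 22.7 -30.9 0.0013 -0.002 0.1003 1
-10.6 48.0 -30.9 0.0012 -0.002 0.2003 1
-17.0 72.8 -30.8 0.0011 -0.0021 0.3003 1
-25.8 96.9 -30.8 0.001 -0.0022 0.4003 1
-36.9 119.9 -30.8 0.0009 -0.0022 0.5003 1
-50.3 141.7 -30.8 0.0008 -0.0023 0.6003 1
-65.8 162.1 -30.8 0.0007 -0.0023 0.7003 1
```

Request:
carry_out(
  deltas="-1.4 0 -10.4 0 0 0 1;-3.3 0 -20.7 0 0 0 1;-5.5 0 -31 0 0 0 1;-5.5 0 -31 0 0 0 1;-6.8 22.7 -31 0 0 0.09 1;-10.6 48 -31 0 0 0.19 1;-17 72.8 -31 0 0 0.29 1;-25.8 96.9 -31 0 0 0.39 1;-36.9 119.9 -31 0 0 0.49 1;-50.3 141.7 -31 0 0 0.59 1;-65.8 162.1 -31 0 0 0.69 1;-65.8 162.1 -31 0 0 0.69 1",
)

```text
time_s: 24.42
eef_pos: [0.576, 0.224, 0.1681]
eef_rot: [0.0, 0.942, 0.335, -0.002]
wrist_force: [-4.2, -3.1, -3.9]
opening: 0.235
grasp_force: 59.0
```

```bash
python3 - <<'E'
from h import *
o=sensors.get_obs();rows([knob(s,.12,.1385,.2612) for s in (.6,.5,.4,.3,.2,.1,.05,0)]+[knob(0,l,.1385,.2612) for l in(.08,.04,0)],o)
E
```

```text
0.4 23.8 -1.3 -0.0009 0.003 0.1071 1
-3.6 49.1 -1.3 -0.0007 0.0031 0.2071 1
-10.1 73.8 -1.3 -0.0006 0.0031 0.3071 1
-19.0 97.7 -1.3 -0.0004 0.0031 0.4071 1
-30.3 120.7 -1.3 -0.0003 0.0032 0.5071 1
-43.8 142.3 -1.3 -0.0001 0.0032 0.6071 1
-51.4 152.7 -1.3 -0.0 0.0032 0.6571 1
-59.4 162.6 -1.3 0.0001 0.0032 0.7071 1
-57.7 164.1 8.9 0.0001 0.0032 0.7071 1
-56.2 165.3 19.2 0.0001 0.0032 0.7071 1
-55.1 166.2 29.6 0.0001 0.0032 0.7071 1
```

Request:
carry_out(
  deltas="0 23.8 -1.3 0 0 0.1 1;-3.6 49.1 -1.3 0 0 0.2 1;-10.1 73.8 -1.3 0 0 0.3 1;-19 97.7 -1.3 0 0 0.4 1;-30.3 120.7 -1.3 0 0 0.5 1;-43.8 142.3 1 0 0 0.6 1;-51.4 152.7 4 0 0 0.65 1;-58.5 163 6 0 0.003 0.703 1;-58.5 163 6 0 0.003 0.703 1;-58.5 163 6 0 0.003 0.703 1",
)

```text
time_s: 25.68
eef_pos: [0.632, 0.0634, 0.1619]
eef_rot: [-0.001, 1.0, -0.008, -0.001]
wrist_force: [-6.7, -1.2, -3.5]
opening: 0.234
grasp_force: 59.0
```

```bash
python3 - <<'E'
from h import *
o=sensors.get_obs();p=o["eef_pos"][:2]-PIV;print(o["eef_pos"],np.arctan2(p[1],p[0])-Y0)
rows([knob(0,l,.1385,.2612) for l in(.09,.06,.03,0)],o)
E
```

```text
[0.63197095 0.06336493 0.16190326] 0.011704810823061887
2.4 3.0 0.2 -0.0016 0.0021 0.0083 1
3.9 3.0 7.9 -0.0016 0.0021 0.0083 1
5.2 3.1 15.6 -0.0016 0.0021 0.0083 1
6.3 3.1 23.4 -0.0016 0.0021 0.0083 1
```

Request:
carry_out(
  deltas="2 2.5 0 0 0 0.01 1;2.2 2.5 0 0 0 0.01 1;3 2.5 5 0 0 0.01 1;4 2.5 10 0 0 0.01 1;4.7 2.5 15 0 0 0.01 1;5.4 2.5 20 0 0 0.01 1;5.6 2.5 24 0 0 0.01 1;5.6 2.5 24 0 0 0.01 1",
)

```text
time_s: 26.68
eef_pos: [0.6372, 0.0612, 0.1382]
eef_rot: [-0.001, 1.0, -0.013, -0.001]
wrist_force: [-9.2, -2.0, -0.3]
opening: 0.235
grasp_force: 59.3
```

Request:
carry_out(
  deltas="0 0 0 0 0 0 0;0 0 0 0 0 0 0;0 0 0 0 0 0 0;0 0 0 0 0 0 0;0 0 -40 0 0 0 0;0 0 -80 0 0 0 0;0 0 -130 0 0 0 0;-50 50 -150 0 0 0 0;-100 100 -150 0 0 0 0;-100 100 -150 0 0 0 0",
)

```text
time_s: 27.92
eef_pos: [0.5353, -0.0386, 0.2895]
eef_rot: [-0.001, 1.0, -0.014, 0.002]
wrist_force: [-0.1, -0.1, 0.2]
opening: 0.994
grasp_force: 0.0
```

```bash
python3 - <<'E'
from h import *
a=vision.camera("wrist");b=vision.camera("scene");b0=cv2.imread("pics/scene0.png")
f=lambda i:cv2.resize(i[180:250,180:310],(390,210),interpolation=cv2.INTER_CUBIC)
cv2.imwrite("pics/f.png",np.vstack([np.hstack([f(b0),f(b)]),np.hstack([cv2.resize(a,(390,292)),cv2.resize(b,(390,292))])]))
print(sensors.get_obs()["time_s"],sensors.get_obs()["wrist_force"])
E
```

```text
28.025 [0.3902379  0.02472151 0.50814526]
```

View pics/f.png

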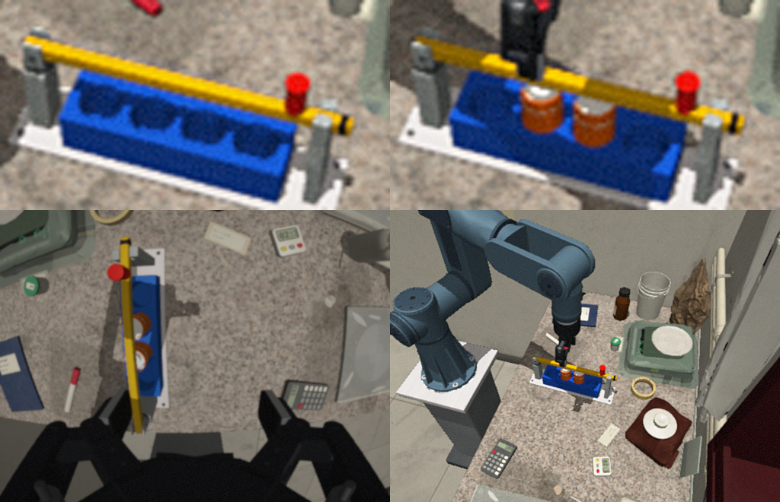

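The bar and knob sit exactly as at the start (knob at the same pixel position in both scene crops). Both canisters are home beneath the bar and the bystanders have not moved.

```bash
python3 -c "
from bench import ctrl;print(ctrl.hand_in())"
```

```text
the job is handed in; nothing more can be done
None
```

The job is handed in at about 28 s: both canisters on the bench are fully home in wells 1 and 2, the bar is back at the bottom of the notch, and nothing else was moved.

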